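# Unbolt and draw out the inverter's board tray

### The job

On the inverter housing with the orange connector, push the red knob of the bolt aside with a fingertip until the bolt is fully withdrawn, then hook a fingertip behind the yellow lip of the board tray and gently draw the tray out until it meets its stop. Grasp nothing: the blue capacitor standing loose on the board must ride along upright and untouched, do not touch the housing with the black connector, and leave everything else on the bench where it is.

Things in the scene. Friction and masses are not known exactly. Their poses are not given: they have to be found in the camera images.
- unit_orange: Fixed open-topped aluminium inverter housing, red seal line on its rim, an orange power connector on its rear. 250 (x) x 172 (y) x 51 mm high; origin at the centre of its underside; x from its open front (towards the robot) to the rear, y left, z up. The bolt's bed stands at the left front (x -135 to -105, y 66 to 126 mm), 45 mm high, with a keeper strip at y 116 up to 54.5 mm. The unit to work on.
- tray_orange (a joint): Tray slide of this unit: 0 = home, 0.11 m = out at its stop, along housing -x; friction 1.5 N + 8 N per m/s; stays put, cannot lift. Tray 118 mm wide, yellow upright lip 5 mm thick across its front. Behind the lip an empty pocket 50 mm long, floor 22 mm above the bench; then the green board, top at 25 mm, parts up to 32 mm. Bolt across: the lip moves only 3 mm.
- lip_orange (a point): Moves with the tray: middle of the lip's top edge (51 mm above the bench), on the lip's inner face, which a fingertip pulls on. Tray home: at (-107.5, 0, 51) mm in the housing's axes. Axes parallel to the housing's.
- bolt_orange (a joint): Slide of this unit's steel bolt: 0 = across the lip's front, locking the tray; 0.03 m = fully withdrawn, along housing +y (left). Bar 9 mm thick, top 50 mm above the bench, 3 mm in front of the lip; friction 1 N, stays where it is left. Clears the lip from 0.02 m on.
- knob_orange (a point): Moves with the bolt: centre of the top (78 mm above the bench) of its upright red knob, 12 mm diameter, 28 mm tall, standing on the bar. Bolt at 0: at (-120, 48, 78) mm in the housing's axes. Axes parallel to the housing's. Free space on its -y side above the lip's top.
- unit_black: Fixed open-topped aluminium inverter housing, red seal line on its rim, a black power connector on its rear. 250 (x) x 172 (y) x 51 mm high; origin at the centre of its underside; x from its open front (towards the robot) to the rear, y left, z up. The bolt's bed stands at the left front (x -135 to -105, y 66 to 126 mm), 45 mm high, with a keeper strip at y 116 up to 54.5 mm. Not to be touched.
- tray_black (a joint): Tray slide of this unit: 0 = home, 0.11 m = out at its stop, along housing -x; friction 1.5 N + 8 N per m/s; stays put, cannot lift. Tray 118 mm wide, yellow upright lip 5 mm thick across its front. Behind the lip an empty pocket 50 mm long, floor 22 mm above the bench; then the green board, top at 25 mm, parts up to 32 mm. Bolt across: the lip moves only 3 mm.
- lip_black (a point): Moves with the tray: middle of the lip's top edge (51 mm above the bench), on the lip's inner face, which a fingertip pulls on. Tray home: at (-107.5, 0, 51) mm in the housing's axes. Axes parallel to the housing's.
- bolt_black (a joint): Slide of this unit's steel bolt: 0 = across the lip's front, locking the tray; 0.03 m = fully withdrawn, along housing +y (left). Bar 9 mm thick, top 50 mm above the bench, 3 mm in front of the lip; friction 1 N, stays where it is left. Clears the lip from 0.02 m on.
- knob_black (a point): Moves with the bolt: centre of the top (78 mm above the bench) of its upright red knob, 12 mm diameter, 28 mm tall, standing on the bar. Bolt at 0: at (-120, 48, 78) mm in the housing's axes. Axes parallel to the housing's. Free space on its -y side above the lip's top.
- capacitor: Loose blue capacitor can standing upright on the board of the orange unit, 25 mm diameter, 34 mm tall, 30 g; origin at the centre of its underside.
- coil: Loose copper-coloured ring coil lying flat on the board of the black unit, 34 mm across, 14 mm high; origin at the centre of its underside.
- screwdriver: Loose screwdriver with blue handle lying on the bench; bystander.
- clip: Loose red test clip, about 90 mm long, 30 mm high, on the bench; bystander.
- screw_bowl: Loose steel bowl, 80 mm across, 30 mm high, origin under its centre; bystander between robot and housings.
- flux_bottle: Loose amber bottle, 44 mm diameter, 100 mm tall, origin under its centre; bystander.
- tape_roll: Loose amber tape roll lying flat, 90 mm across, 19 mm high; bystander.
- multimeter: Loose yellow multimeter lying flat, 150 x 75 x 41 mm; bystander.

How it is judged (in metres and radians):
On the way, in this order (a step that is already met when the one before it is completed fails the run):
1. the orange unit's bolt is withdrawn (25 of 30 mm or more) while its tray is still home (value of joint bolt_orange above 0.025 m and value of joint tray_orange below 0.006 m), for 0.2 s.
2. the fingers are drawing the tray out, past half way (value of joint tray_orange above 0.055 m and contact force between the fingers and unit_orange above 0.2 N), for 0.05 s.
At the end, for the whole second after the job is handed in: Orange unit: tray at least 102 of 110 mm out and at rest, bolt withdrawn 22 mm or more, capacitor upright on its board. Black unit: tray within 6 mm of home, bolt under 12 mm, coil on its board. Every bystander within 20 mm of its start (value of joint tray_orange above 0.102 m and value of joint bolt_orange above 0.022 m and velocity of joint tray_orange between -0.01 and 0.01 m/s and angle between capacitor's own z axis and vertical below 0.2 rad and linear speed of capacitor below 0.02 m/s and x of capacitor in the frame of lip_orange between 0.075 and 0.16 m and z of capacitor in the frame of lip_orange between -0.032 and -0.02 m and value of joint tray_black below 0.006 m and value of joint bolt_black below 0.012 m and z of coil in the frame of unit_black below 0.03 m and distance of each of screwdriver, clip, screw_bowl, flux_bottle, tape_roll, multimeter from where it was at the start of the episode below 0.02 m); the robot touches nothing.
It fails at once if the tray is drawn faster than 0.35 m/s (velocity of joint tray_orange above 0.35 m/s).
It fails at once if the fingers push or pull on the orange unit with more than 50 N (contact force between the fingers and unit_orange above 50 N).
It fails at once if the robot touches the capacitor, or it is lifted or tipped over (contact force between any of the fingers, the arm and capacitor above 0.3 N or z of capacitor in the frame of lip_orange above -0.014 m or angle between capacitor's own z axis and vertical above 0.5 rad).
It fails at once if the robot disturbs the black unit or its coil (contact force between any of the fingers, the arm and unit_black above 1 N or contact force between any of the fingers, the arm and coil above 1 N).
It fails at once if a bystander is moved by more than 20 mm (distance of any of screwdriver, clip, screw_bowl, flux_bottle, tape_roll, multimeter from where it was at the start of the episode above 0.02 m).
It also fails if it takes over 38 s, if anything falls off the work surface, if the arm or the gripper's body presses on something with over 40 N, if the wrist force passes 120 N, or if a joint passes its speed limit or range.

### The arm

A 6-joint arm with a two-finger parallel gripper is mounted at the origin on the work surface. World frame = base frame: x ahead of the robot, y to its left, z up, the work surface at z = 0. Lengths are in m, angles in degrees, forces in N, time in s.
With the tool pointing down it reaches from about 0.35 to 0.85 m from the base axis. Payload 8.1 kg.
Tool frame: the origin (TCP) lies between the finger pads; the fingertips stand 22 mm ahead of it and the grasp point (between the pads) lies 3 mm ahead of it; x points along the fingers, y is the direction in which the jaws open and shut, and the axes are right-handed (so a half turn about x gives the same grasp; the last joint's range is limited). The gripper opens to 85 mm and grips with 20 to 120 N. Pads are 22 mm wide; open, the fingers measure 114 mm over their backs; the gripper's body (76 mm by 85 mm) begins 54 mm behind the grasp point. The pads swing forward as they close: fully open they stand 13 mm farther back than shut.
Start: joints at [-74.278, 7.471, 85.268, -0, 87.261, -4.893], TCP at [0.211, -0.562, 0.253] pointing down, gripper open.
Joint ranges: [-169.43, 169.43], [-51.17, 129.36], [1.28, 143.12], [-76.62, 256.62], [0, 156.53], [-152.29, 152.29]. Speed limits (degrees/s): [136.94, 136.94, 159.86, 180, 180, 180].

### API

Orientations are given as [roll, pitch, yaw] about the fixed x, y, z axes, in that order (R = Rz(yaw) Ry(pitch) Rx(roll)).
In Python, from plant import manip, imaging, job gives the robot as it stands.
- The arm moves only by the shell command python3 -m pendant 'ROWS' [OPENING]. ROWS is JSON, a list of rows, each a list of 4 numbers: the shift along the tool's x, y, z in m, then the turn about the tool's x in rad. A call has 1 to 12 rows; each row shifts and turns the commanded pose from where the row before left it, along the tool's axes as they then stand; what a row does not reach is not made up. A row lasts 1/8 s, in which the tool goes at most 62.5 mm and 10.7 degrees, less where a joint would pass 70% of its speed; a pose out of reach is approached as far as the arm can. A call is refused whole if a number of a shift passes 0.0625 or a number of a turn 0.188, either way. A call with a gripper value outside its range is refused whole. OPENING is the closure, from 0 (fully open) to 1 (shut), set as the call begins (- or left out, the last holds). The fingers move at their own pace and stop on an object; the grip force is fixed at half the most. Time passes only in rows, so rows that do not move let the fingers close. It gives the time, the measured TCP pose, the force and the opening at its end, in the units of the state.
- manip.get_obs(): the state, without advancing time (a new reading comes with each control period).
- imaging.get_image(name): name is "scene" or "top" or "wrist"; returns (picture, depth): 400x640x3 uint8, red, green, blue; 400x640 float32, m along the optical axis (not along the pixel's ray), 0 where there is no reading.
- imaging.camera_info(name): a dict with "vertical_fov" (degrees; the focal length in pixels is half the picture's height over the tangent of half this angle, whatever the lens; pixels are square), "cx", "cy" (the principal point, pixels), "origin" and "rotation" of the camera in the world. Camera axes: x right, y down, z forward; pixel columns grow to the right and rows downward; lengths in m; the calibration is good to about 2 mm. A picture is of the moment at which its call begins: read the wrist's pose just before it. camera_info takes no time and is no camera call; for the wrist camera it gives the pose at the moment of the call.
- job.job_done(): hands the job in, once; it reports no verdict.
The state is a dict: "t": time; "joint_positions": joint angles; "qvel": joint speeds; "effort": joint torques, N m; "eef_pos": TCP position; "eef_rot": TCP orientation; "contact_force": force on the tool from outside, world axes, zero at the start; "moment": the same for the moment, N m; "opening": finger opening in m.
Only numpy, scipy, OpenCV 4.12 (cv2) and the standard library are available. Lean on these libraries where they do the work, as an engineer would, in place of code of your own. Each camera call takes 0.05 s, during which the arm holds its last target. There are 200 camera calls.

## Working session

There is one attempt and no reset: what is moved stays moved. The work goes in short steps, Python scripts to look and compute and a shell command to move; the robot and the scene stay as the last step left them, time stands still between calls to the robot, and variables do not carry over. Pictures are saved under pics/ and viewed, about 8 in all and at most 12, crops included, and the job is handed in when it is done.

```bash
ls; mkdir -p pics; cat > h.py <<'E'
import numpy as np,cv2
from plant import manip,imaging,job
def grab(n):
    info=imaging.camera_info(n); im,d=imaging.get_image(n)
    f=200/np.tan(np.radians(info['vertical_fov'])/2)
    v,u=np.mgrid[0:400,0:640]
    P=np.stack([(u-info['cx'])/f*d,(v-info['cy'])/f*d,d],-1)@np.array(info['rotation']).T+np.array(info['origin'])
    P[d==0]=np.nan
    return im,d,P
def save(n,im,s=1): cv2.imwrite(f'pics/{n}.png',cv2.resize(im[...,::-1],None,fx=s,fy=s))
E
python3 - <<'E'
from h import *
for n in('top','scene'):
    im,d,P=grab(n); save(n+'1',im,1.25); np.savez(n+'1.npz',im=im,P=P); i=imaging.camera_info(n); print(n,i)
o=manip.get_obs();print(o)
E
```

```text
picsTraceback (most recent call last):
  File "<stdin>", line 3, in <module>
  File "h.py", line 7, in grab
    P=np.stack([(u-info['cx'])/f*d,(v-info['cy'])/f*d,d],-1)@np.array(info['rotation']).T+np.array(info['origin'])
      ~~~~~~~~~~~~~~~~~~~~~~~~~~~~~~~~~~~~~~~~~~~~~~~~~~~~~~~~~~~~~~~~~~~~~~~~~~~~~~~~~~~^~~~~~~~~~~~~~~~~~~~~~~~~
ValueError: operands could not be broadcast together with shapes (400,640) (3,)
```

```bash
sed -i "s/np.array(info\['rotation'\]).T/Rot.from_euler('xyz',info['rotation'],degrees=True).as_matrix().T/; 1a from scipy.spatial.transform import Rotation as Rot" h.py
python3 - <<'E'
from h import *
for n in('top','scene'):
    i=imaging.camera_info(n); print(n,i)
    im,d,P=grab(n); save(n+'1',im,1.25); np.savez(n+'1.npz',im=im,P=P)
o=manip.get_obs();print(o)
E
```

```text
top {'vertical_fov': 42.35691966272225, 'cx': 322.73088650152255, 'cy': 202.1249682434637, 'origin': array([ 0.17111418, -0.04789208,  1.97513728]), 'rotation': array([-1.68316417e+02,  1.65344541e-01, -8.82008609e+01])}
scene {'vertical_fov': 49.39585367894583, 'cx': 311.77786188816754, 'cy': 194.28747723432883, 'origin': array([1.33901103, 0.02995125, 1.1662905 ]), 'rotation': array([-145.85755914,   -0.91829178,   96.76886443])}
{'t': 0.15, 'joint_positions': array([-7.42768517e+01,  7.50461465e+00,  8.53152063e+01, -2.94383423e-03,
        8.72637629e+01, -4.89369221e+00]), 'qvel': array([ 0.02667891, -0.07670826, -0.15656083,  0.15937623,  0.01081998,
        0.00976232]), 'effort': array([ 2.63137217e-04, -5.70060754e+01, -5.01159739e+01, -1.14763507e-04,
        9.68302949e-03,  2.08666296e-05]), 'eef_pos': array([ 0.21115798, -0.56118269,  0.25248869]), 'eef_rot': array([-92.87899975,  89.91636449, 107.73798344]), 'contact_force': array([-0.95673907,  0.42558146, -0.51469635]), 'moment': array([0.01062353, 0.00090316, 0.00589944]), 'opening': 0.08539055482427749}
```

View pics/top1.png

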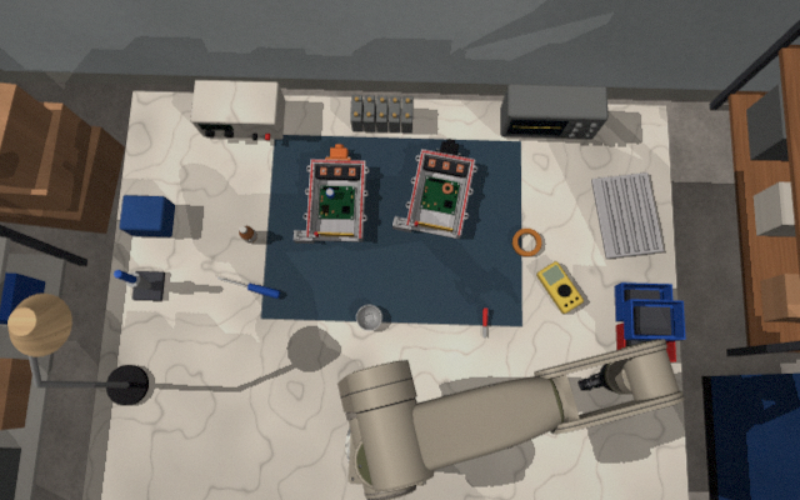

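View pics/scene1.png

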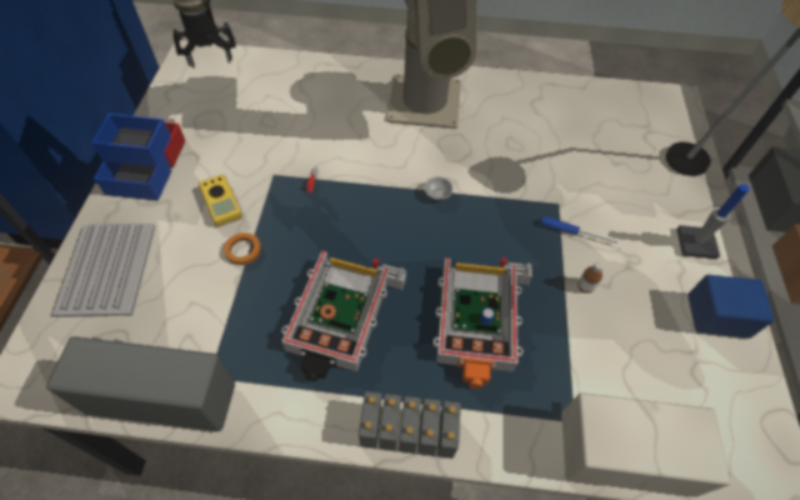

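```bash
python3 - <<'E'
from h import *
for n,boxs in(('top',{'o':(235,305,115,200),'b':(310,390,110,200)}),('scene',{'o':(345,430,200,300),'b':(220,325,200,300)})):
    z=np.load(n+'1.npz'); im,P=z['im'],z['P']
    hsv=cv2.cvtColor(im,cv2.COLOR_RGB2HSV)
    for k,(a,b,c,d) in boxs.items():
        H=hsv[c:d,a:b].astype(int); Q=P[c:d,a:b]
        zz=Q[...,2]
        rim=(zz>.040)&(zz<.058)
        red=((H[...,0]<8)|(H[...,0]>170))&(H[...,1]>70)&rim
        q=Q[red][:,:2]
        r=cv2.minAreaRect((q*1000).astype(np.float32)); print(n,k,red.sum(),r)
        kn=((H[...,0]<8)|(H[...,0]>170))&(H[...,1]>120)&(zz>.06); print('knob',Q[kn].mean(0),kn.sum(), Q[kn].max(0) if kn.any() else 0)
        ye=(abs(H[...,0]-25)<6)&(H[...,1]>120)&(zz>.03); print('lip',Q[ye].mean(0),ye.sum())
        bl=(abs(H[...,0]-112)<12)&(H[...,1]>90)&(zz>.04); print('cap',np.median(Q[bl],0),bl.sum())
        # fit y axis by lip line
        l=cv2.fitLine((Q[ye][:,:2]*1000).astype(np.float32),cv2.DIST_HUBER,0,.01,.01).ravel();print('lip dir',np.degrees(np.arctan2(l[1],l[0])))
E
```

```text
top o 273 ((737.2801513671875, 187.45220947265625), (253.40049743652344, 167.72581481933594), 0.0916481539607048)
knob [0.69070232 0.2018338  0.06873205] 18 [0.85149017 0.26567794 0.08457934]
lip [0.62750368 0.18110149 0.04730914] 53
cap [0.74103528 0.20312287 0.05427321] 14
lip dir 88.99368
top b 265 ((783.692138671875, -140.24993896484375), (166.86773681640625, 279.20904541015625), 80.21871185302734)
knob [ 0.76002319 -0.09954488  0.06824311] 20 [ 0.89266059 -0.05567281  0.08637765]
lip [ 0.65568584 -0.12264897  0.04887045] 34
cap [ 0.90741538 -0.18952     0.05216509] 1
lip dir 80.20201
scene o 610 ((737.61181640625, 183.94464111328125), (169.61167907714844, 247.15684509277344), 89.96495056152344)
knob [0.61877258 0.23388869 0.07337151] 19 [0.6243084  0.23907388 0.08036321]
lip [0.62658299 0.18232748 0.04433303] 159
cap [0.76384306 0.19916183 0.04786367] 30
lip dir 89.97916
scene b 580 ((764.145751953125, -141.74761962890625), (168.93605041503906, 251.05047607421875), 80.13250732421875)
knob [ 0.66165952 -0.06793646  0.07405911] 17 [ 0.66596796 -0.06476572  0.08093932]
lip [ 0.66174519 -0.12242722  0.0441921 ] 158
cap [nan nan nan] 0
lip dir 79.96409
  return _methods._mean(a, axis=axis, dtype=dtype,
  ret = um.true_divide(
```

```bash
cat > go.py <<'E'
import sys
from h import *
def rel(t):
    o=manip.get_obs(); R=Rot.from_euler('xyz',o['eef_rot'],degrees=True).as_matrix()
    d=np.array(t)-o['eef_pos']; print('t',round(o['t'],2),'pos',o['eef_pos'].round(4),'F',o['contact_force'].round(1),'open',round(o['opening'],4))
    print('R',R.round(3).tolist(),'delta tool',(R.T@d).round(4),'J6',o['joint_positions'][[0,5]].round(1),
      'tool y heading',np.degrees(np.arctan2(R[1,1],R[0,1])).round(2))
if __name__=='__main__': rel([float(v) for v in sys.argv[1:4]])
E
python3 go.py .617 .18 .2
```

```text
t 0.15 pos [ 0.2112 -0.5612  0.2525] F [-1.   0.4 -0.5] open 0.0854
R [[-0.0, 0.352, -0.936], [0.001, -0.936, -0.352], [-1.0, -0.001, -0.0]] delta tool [ 0.0533 -0.5507 -0.6408] J6 [-74.3  -4.9] tool y heading -69.38
```

```bash
python3 -m pendant '[[0,0,0,0.18],[0,0,0,0.18],[0,-0.041,-0.0225,0],[0,-0.041,-0.0225,0],[0,-0.041,-0.0225,0],[0,-0.041,-0.0225,0],[0,-0.041,-0.0225,0],[0,-0.041,-0.0225,0],[0,-0.041,-0.0225,0],[0,-0.041,-0.0225,0],[0,-0.041,-0.0225,0],[0,-0.041,-0.0225,0]]' 1
python3 go.py .6 .185 .22
```

```text
t: 1.65
eef_pos: [0.4368, -0.1501, 0.2532]
eef_rot: [96.7, 90.0, -83.4]
contact_force: [-0.4, 0.7, -1.4]
opening: 0.0002
t 1.65 pos [ 0.4368 -0.1501  0.2532] F [-0.4  0.7 -1.4] open 0.0002
R [[0.0, -0.0, -1.0], [-0.0, -1.0, 0.0], [-1.0, 0.0, -0.0]] delta tool [ 0.0332 -0.3352 -0.1631] J6 [-25.3  64.7] tool y heading -90.02
```

```bash
python3 -m pendant '[[0,-0.042,-0.02,0],[0,-0.042,-0.02,0],[0,-0.042,-0.02,0],[0,-0.042,-0.02,0],[0,-0.042,-0.02,0],[0,-0.042,-0.02,0],[0,-0.042,-0.02,0],[0,-0.042,-0.02,0],[0,0,0,0],[0,0,0,0]]'
python3 - <<'E'
from h import *
i=imaging.camera_info('wrist');print(i)
im,d,P=grab('wrist'); save('w1',im,1.25); np.savez('w1.npz',im=im,P=P)
E
python3 go.py .6 .185 .22
```

```text
t: 2.9
eef_pos: [0.5961, 0.1842, 0.2527]
eef_rot: [28.9, 89.9, -151.1]
contact_force: [0.0, -0.7, -0.1]
opening: -0.0002
{'vertical_fov': 61.12286332132518, 'cx': 317.4754525639816, 'cy': 201.31005861797095, 'origin': array([0.6675764 , 0.18528152, 0.37390212]), 'rotation': array([ 1.63696426e+02, -9.56872450e-02, -9.00113050e+01])}
t 2.95 pos [0.5961 0.1837 0.253 ] F [ 0.1 -0.5 -0.4] open -0.0002
R [[-0.001, -0.001, -1.0], [-0.0, -1.0, 0.001], [-1.0, 0.0, 0.001]] delta tool [ 0.033  -0.0013 -0.0039] J6 [ 12.4 102.5] tool y heading -90.03
```

View pics/w1.png

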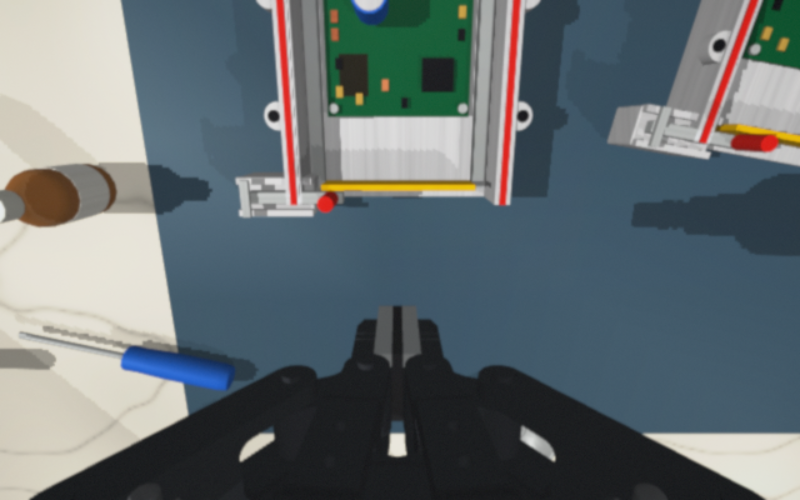

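The wrist view shows the orange unit's front: knob at (326,203), lip from (322,187) to (475,187), capacitor at (370,8), shut fingers at (397,330); all in the 800x500 view. I measure from its depth.

```bash
python3 - <<'E'
from h import *
z=np.load('w1.npz'); im,P=z['im'],z['P']; H=cv2.cvtColor(im,cv2.COLOR_RGB2HSV).astype(int); Z=P[...,2]
def box(m,a,b,c,d): k=np.zeros_like(m);k[c:d,a:b]=1;return m&k
red=((H[...,0]<8)|(H[...,0]>172))&(H[...,1]>140)
kn=box(red&(Z>.058),245,280,150,175);q=P[kn];print('knob',kn.sum(),q.mean(0),q.min(0),q.max(0)); t=q[q[:,2]>.073];print('top',len(t),t.mean(0))
for s,(a,b) in {'L':(215,243),'R':(395,420)}.items():
    q=P[box(red&(abs(Z-.051)<.006),a,b,0,145)];l=np.polyfit(q[:,0],q[:,1],1);print('rim',s,len(q),q.mean(0),np.degrees(np.arctan(l[0])))
ye=box((abs(H[...,0]-24)<6)&(H[...,1]>150)&(Z>.045),250,385,140,160);q=P[ye];print('lip',ye.sum(),q.mean(0),q.min(0),q.max(0))
g=box((abs(H[...,0]-70)<20)&(H[...,1]>100),255,385,60,100);q=P[g];print('board front',np.percentile(q,1,axis=0))
f=box((Z>.19)&(Z<.3),280,355,240,300);q=P[f];print('finger',q.min(0),q.max(0))
c=box((abs(H[...,0]-112)<12)&(H[...,1]>140)&(Z>.03),270,320,0,30);q=P[c];print('cap',np.nanmin(q,0),np.nanmax(q,0))
E
```

```text
knob 185 [0.61711632 0.23451995 0.07563678] [0.61077946 0.22972994 0.05805149] [0.6220471  0.24084782 0.08046779]
top 147 [0.61647781 0.23512255 0.07828971]
rim L 661 [0.69395736 0.26392312 0.0522137 ] -0.0006126485563006886
rim R 675 [0.69342395 0.10424202 0.0522955 ] 0.011044645420927732
lip 651 [0.62480243 0.18564951 0.05134507] [0.62194511 0.12604502 0.04789514] [0.62694126 0.24225927 0.05352093]
board front [nan nan nan]
finger [0.60012839 0.17143077 0.23498158] [0.6106955  0.19873898 0.28165581]
cap [0.74026313 0.19124059 0.03012341] [0.75333725 0.21492377 0.06151765]
```

```bash
python3 -m pendant '[[0.03,-0.005,-0.01,0],[0.03,-0.005,-0.01,0],[0.03,0,0,0],[0.03,0,0,0],[0.03,0,0,0],[0.01,0,0,0],[0.009,0,0,0],[0,0,0,0],[0,0,0,0]]'
python3 go.py .6165 .2145 .084
python3 - <<'E'
from h import *
im,d,P=grab('wrist'); save('w2',im,1.25); np.savez('w2.npz',im=im,P=P)
E
```

```text
t: 4.08
eef_pos: [0.6173, 0.1944, 0.0857]
eef_rot: [-167.0, 89.9, 13.0]
contact_force: [-0.4, -0.1, -0.0]
opening: -0.0
t 4.08 pos [0.6173 0.1944 0.0857] F [-0.4 -0.1 -0. ] open -0.0
R [[0.002, -0.0, -1.0], [0.0, -1.0, 0.0], [-1.0, -0.0, -0.002]] delta tool [ 0.0017 -0.0201  0.0008] J6 [ 12.9 103. ] tool y heading -90.02
```

View pics/w2.png

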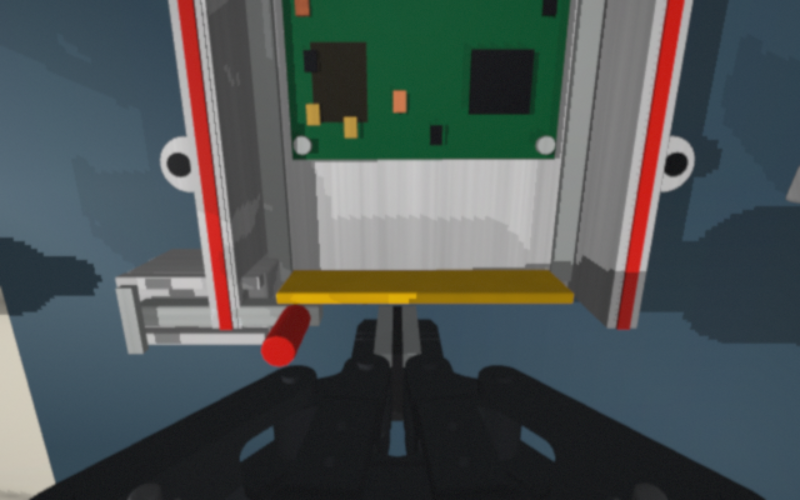

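```bash
python3 - <<'E'
from h import *
P=np.load('w2.npz')['P']
for u,v in((232,300),(240,298),(285,290),(290,270),(300,260),(312,255),(334,255),(345,270),(218,275)): print(u,v,P[v,u].round(4))
E
```

```text
232 300 [0.6312 0.2213 0.1169]
240 298 [0.6308 0.2192 0.1152]
285 290 [0.6294 0.2061 0.1082]
290 270 [0.6242 0.2064 0.0843]
300 260 [0.6246 0.2028 0.0761]
312 255 [0.6276 0.1976 0.0777]
334 255 [0.592  0.1844 0.0017]
345 270 [0.6242 0.1843 0.0844]
218 275 [0.6187 0.2374 0.0783]
```

```bash
python3 -m pendant '[[0.001,-0.008,0,0],[0,-0.007,0,0],[0,-0.005,0,0],[0,-0.005,0,0],[0,-0.005,0,0],[0,-0.005,0,0],[0,-0.005,0,0],[0,-0.005,0,0],[0,0,0,0]]'
python3 go.py .6165 .246 .084
```

```text
t: 5.25
eef_pos: [0.6164, 0.2399, 0.0833]
eef_rot: [-118.7, 90.0, 61.3]
contact_force: [0.2, 0.1, 1.0]
opening: 0.0001
t 5.25 pos [0.6164 0.2399 0.0833] F [0.2 0.1 1. ] open 0.0001
R [[0.0, 0.0, -1.0], [0.0, -1.0, -0.0], [-1.0, -0.0, -0.0]] delta tool [-0.0007 -0.0061 -0.0001] J6 [ 16.8 106.8] tool y heading -89.98
```

```bash
python3 -m pendant '[[0,-0.003,0,0],[0,-0.002,0,0],[0,-0.002,0,0],[0,0,0,0]]'
python3 go.py .6165 .246 .084
python3 - <<'E'
from h import *
im,d,P=grab('wrist'); save('w3',im,1.25); np.savez('w3.npz',im=im,P=P)
E
```

```text
t: 5.75
eef_pos: [0.6165, 0.2432, 0.083]
eef_rot: [77.4, 89.7, -102.7]
contact_force: [-1.0, -14.3, 2.7]
opening: -0.0001
t 5.75 pos [0.6165 0.2432 0.083 ] F [ -1.  -14.3   2.7] open -0.0001
R [[-0.001, -0.001, -1.0], [-0.005, -1.0, 0.001], [-1.0, 0.005, 0.001]] delta tool [-0.001  -0.0028  0.    ] J6 [ 17.2 107.4] tool y heading -90.08
```

View pics/w3.png

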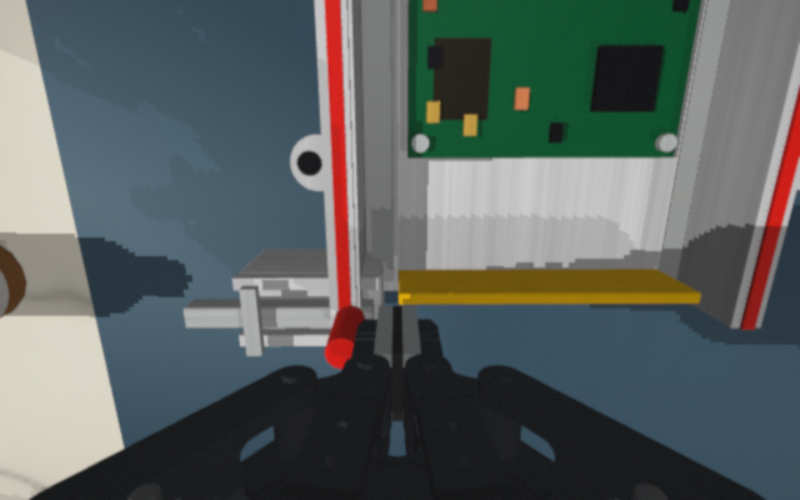

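The knob (345,335) now sits against the wall side, the bar sticks out at the left (185,315), and the bolt's end has left the lip. The 14 N suggests the stop; I check the knob's position.

```bash
python3 - <<'E'
from h import *
z=np.load('w3.npz'); im,P=z['im'],z['P']; H=cv2.cvtColor(im,cv2.COLOR_RGB2HSV).astype(int); Z=P[...,2]
red=((H[...,0]<8)|(H[...,0]>172))&(H[...,1]>140)&(Z>.06)
red[:,:255]=0;red[:,300:]=0
q=P[red];print(len(q),q.mean(0),q.min(0),q.max(0));t=q[q[:,2]>.074];print(t.mean(0))
ye=(abs(H[...,0]-24)<6)&(H[...,1]>150)&(Z>.045)&(Z<.055); ye[:200]=0;ye[250:]=0;q=P[ye];print('lip',q.mean(0),np.percentile(q,[2,98],axis=0))
E
```

```text
815 [0.61905277 0.26270649 0.07503661] [0.61004363 0.25634267 0.0600155 ] [0.62963769 0.26813988 0.10929303]
[0.61796948 0.26293617 0.07900564]
lip [0.62523292 0.18425209 0.05047974] [[0.62234934 0.12851074 0.04535252]
 [0.62699241 0.24113926 0.05282092]]
```

```bash
python3 -m pendant '[[0,0.012,0,0],[-0.015,0.008,0,0],[-0.015,0.02,-0.005,0],[0,0.02,-0.015,0],[0,0,-0.0155,0],[0.01,0,0,0],[0.015,0,0,0],[0,0,0,0],[0,0,0,0]]'
python3 go.py .652 .185 .058
```

```text
t: 6.92
eef_pos: [0.6513, 0.1865, 0.0878]
eef_rot: [9.7, 89.9, -170.3]
contact_force: [1.1, -0.5, 0.0]
opening: -0.0001
t 6.92 pos [0.6513 0.1865 0.0878] F [ 1.1 -0.5  0. ] open -0.0001
R [[-0.001, 0.0, -1.0], [-0.0, -1.0, -0.0], [-1.0, 0.0, 0.001]] delta tool [ 0.0298  0.0015 -0.0007] J6 [ 11.6 101.6] tool y heading -89.98
```

```bash
python3 -m pendant '[[0.015,0,0,0],[0.01,0,0,0],[0.005,0,0,0],[0,0,0,0],[0,0,0,0]]'
python3 - <<'E'
from h import *
im,d,P=grab('wrist'); save('w4',im,1.25); np.savez('w4.npz',im=im,P=P)
E
python3 go.py .640 .185 .058
```

```text
t: 7.55
eef_pos: [0.6522, 0.1864, 0.0587]
eef_rot: [-166.2, 90.0, 13.8]
contact_force: [-0.1, -0.1, 0.7]
opening: 0.0001
t 7.6 pos [0.6523 0.1864 0.0589] F [ 0.9 -0.1 -0.8] open 0.0001
R [[0.001, -0.0, -1.0], [0.0, -1.0, 0.0], [-1.0, -0.0, -0.001]] delta tool [0.0008 0.0014 0.0123] J6 [ 11.6 101.6] tool y heading -90.01
```

View pics/w4.png

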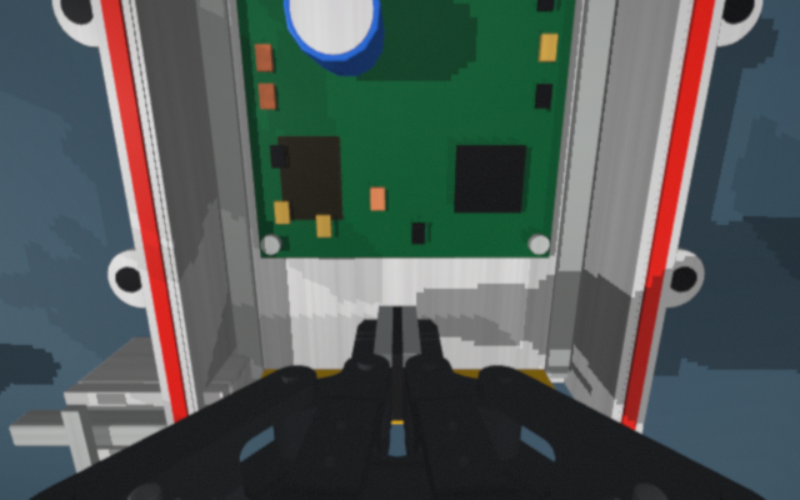

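The fingertip is in the pocket (397,310), clear of the board edge (row 258) and of the capacitor (332,20). Next comes the pull.

```bash
python3 -m pendant '[[0,0,0.003,0],[0,0,0.003,0],[0,0,0.003,0],[0,0,0.002,0],[0,0,0.002,0],[0,0,0.002,0],[0,0,0.002,0],[0,0,0.003,0],[0,0,0.003,0],[0,0,0.004,0],[0,0,0.004,0],[0,0,0.004,0]]'
python3 go.py .530 .185 .058
```

```text
t: 9.1
eef_pos: [0.6167, 0.1863, 0.0584]
eef_rot: [177.0, 90.0, -3.0]
contact_force: [1.9, 0.2, -0.5]
opening: 0.0
t 9.1 pos [0.6167 0.1863 0.0584] F [ 1.9  0.2 -0.5] open 0.0
R [[0.0, -0.0, -1.0], [-0.0, -1.0, 0.0], [-1.0, 0.0, -0.0]] delta tool [0.0004 0.0014 0.0867] J6 [ 12.3 102.3] tool y heading -90.01
```

Force 1.9 N, matching the tray's friction. I keep pulling steadily.

```bash
python3 -m pendant '[[0,0,0.005,0],[0,0,0.006,0],[0,0,0.006,0],[0,0,0.006,0],[0,0,0.006,0],[0,0,0.006,0],[0,0,0.006,0],[0,0,0.006,0],[0,0,0.006,0],[0,0,0.006,0],[0,0,0.006,0],[0,0,0.005,0]]'
python3 go.py .530 .185 .058
```

```text
t: 10.6
eef_pos: [0.5465, 0.1864, 0.0583]
eef_rot: [32.0, 90.0, -148.0]
contact_force: [1.9, -0.7, -0.3]
opening: 0.0002
t 10.6 pos [0.5465 0.1864 0.0583] F [ 1.9 -0.7 -0.3] open 0.0002
R [[-0.0, -0.0, -1.0], [-0.0, -1.0, 0.0], [-1.0, 0.0, 0.0]] delta tool [0.0003 0.0014 0.0165] J6 [ 13.7 103.7] tool y heading -90.01
```

```bash
python3 -m pendant '[[0,0,0.004,0],[0,0,0.003,0],[0,0,0.002,0],[0,0,0.002,0],[0,0,0.001,0],[0,0,0.001,0]]'
python3 go.py .530 .185 .058
```

```text
t: 11.35
eef_pos: [0.5339, 0.1864, 0.0583]
eef_rot: [-98.7, 90.0, 81.3]
contact_force: [-0.1, -0.8, -0.5]
opening: -0.0005
t 11.35 pos [0.5339 0.1864 0.0583] F [-0.1 -0.8 -0.5] open -0.0005
R [[0.0, -0.0, -1.0], [0.0, -1.0, 0.0], [-1.0, -0.0, -0.0]] delta tool [0.0003 0.0014 0.0039] J6 [ 14.  104.1] tool y heading -90.01
```

```bash
python3 -m pendant '[[0,0,0.001,0],[0,0,0.001,0],[0,0,0.001,0],[0,0,0.001,0],[0,0,0.001,0]]'
python3 go.py .530 .185 .058
```

```text
t: 11.98
eef_pos: [0.5293, 0.1864, 0.0584]
eef_rot: [-174.4, 89.9, 5.6]
contact_force: [6.0, -0.3, -4.2]
opening: -0.0003
t 11.97 pos [0.5293 0.1864 0.0584] F [ 6.  -0.3 -4.2] open -0.0003
R [[0.001, -0.0, -1.0], [0.0, -1.0, 0.0], [-1.0, -0.0, -0.001]] delta tool [ 0.0004  0.0014 -0.0007] J6 [ 14.2 104.2] tool y heading -90.01
```

```bash
python3 -m pendant '[[0,0,0.001,0],[0,0,0.001,0],[0,0,0,0]]'
python3 go.py .530 .185 .058
```

```text
t: 12.35
eef_pos: [0.5291, 0.1864, 0.0586]
eef_rot: [-173.8, 89.7, 6.1]
contact_force: [12.5, 0.0, -9.6]
opening: 0.0001
t 12.35 pos [0.5291 0.1864 0.0586] F [12.5  0.  -9.6] open 0.0001
R [[0.005, -0.0, -1.0], [0.001, -1.0, 0.0], [-1.0, -0.001, -0.005]] delta tool [ 0.0006  0.0014 -0.0009] J6 [ 14.2 104.2] tool y heading -90.02
```

The tray is at its stop: the arm no longer advances and the force is climbing. I release it, lift clear, and check.

```bash
python3 -m pendant '[[0,0,-0.005,0],[0,0,-0.008,0],[-0.01,0,0,0],[-0.02,0,0,0],[-0.03,0,0,0],[-0.03,0,0,0],[-0.03,0,0,0],[-0.03,0,0,0],[0,0,0,0],[0,0,0,0]]'
python3 - <<'E'
from h import *
im,d,P=grab('wrist')
H=cv2.cvtColor(im,cv2.COLOR_RGB2HSV).astype(int); Z=P[...,2]
ye=(abs(H[...,0]-24)<6)&(H[...,1]>150)&(Z>.045)&(Z<.055);q=P[ye];print('lip',len(q),np.median(q,0))
im2,_,P2=grab('scene'); save('chk',np.vstack([im,im2[100:320]])[:,:],.95)
E
python3 go.py .530 .185 .058
```

```text
t: 13.6
eef_pos: [0.5397, 0.1864, 0.2086]
eef_rot: [-164.0, 90.0, 16.0]
contact_force: [-0.5, -0.7, -0.8]
opening: 0.0002
lip 1020 [0.51700217 0.18409891 0.05120927]
t 13.7 pos [0.5391 0.1862 0.2072] F [-0.3 -1.1 -0.9] open 0.0002
R [[-0.002, -0.0, -1.0], [-0.0, -1.0, 0.0], [-1.0, 0.0, 0.002]] delta tool [0.1492 0.0011 0.0088] J6 [ 13.9 103.9] tool y heading -90.01
```

View pics/chk.png

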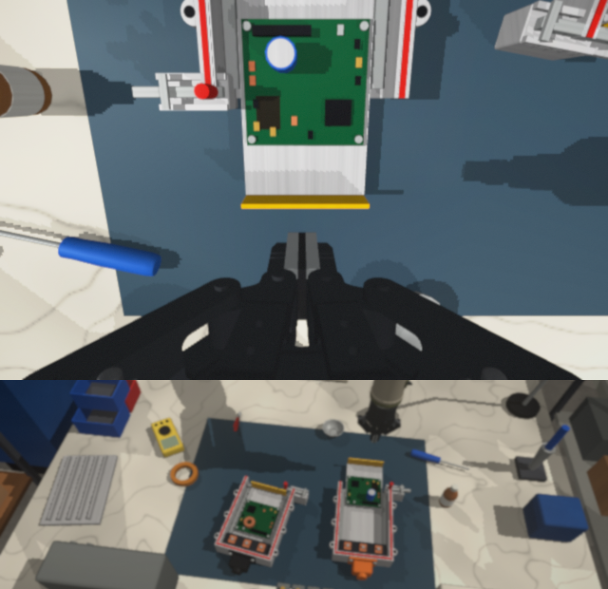

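```bash
python3 -c "from plant import job;print(job.job_done())"
```

```text
the job is handed in; nothing more can be done
None
```

I withdrew the orange unit's bolt and drew its tray out to the stop, using the shut fingertips and grasping nothing. I handed the job in at about 13.7 s on the robot's clock; the hand-in reports no verdict.

- **Bolt:** I pushed the knob left until the force rose to about 14 N. The camera measured 28 mm of travel out of 30, which is within its error of the full stroke.
- **Tray:** It slid with about 2 N of pull at roughly 50 mm/s. At the stop the arm stopped advancing and the force rose to about 12.5 N sideways (about 16 N in all), well under the 50 N limit. The lip moved 108 mm by camera against a nominal 110.
- **Final pictures:** The capacitor stands upright on the board and the bolt is still withdrawn. The black unit and the loose items look undisturbed, judged by eye only, and the gripper hangs clear of everything.

No check failed. The only disagreements are the roughly 2 mm shortfalls in the camera readings, which is about the stated calibration error.

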